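# Feed grease to the bench lathe

## Robot

A 7-joint arm with a two-finger parallel gripper is mounted at the origin on the work surface. World frame = base frame: x ahead of the robot, y to its left, z up, the work surface at z = 0. Lengths are in m, angles in rad, forces in N, time in s.
With the tool pointing down it reaches from about 0.425 to 0.925 m from the base axis. Payload 6.8 kg.
Tool frame: the origin (TCP) lies at the very end of the fingers, on their centre line; the grasp point (between the pads) lies 19 mm behind it; z points along the fingers, y is the line along which they close (so a half turn about z gives the same grasp; the last joint's range is limited). The gripper opens to 85 mm and grips with 20 to 120 N. Pads are 22 mm wide; open, the fingers measure 114 mm over their backs; the gripper's body (76 mm by 85 mm) begins 54 mm behind the grasp point. The pads swing forward as they close: fully open they stand 13 mm farther back than shut.
Start: joints at [1.089, 0.477, 0.022, 1.555, -0.011, 1.109, -0.083], TCP at [0.246, -0.628, 0.231] pointing down, gripper open.
Joint ranges: [-2.96, 2.96], [-0.34, 2.1], [-1.41, 1.46], [0.24, 2.44], [-1.37, 4.51], [0.17, 1.92], [-2.96, 2.96]. Speed limits (rad/s): [2.39, 2.39, 3.14, 3.14, 3.14, 3.14, 3.14].

## Interface

Orientations are given as a unit quaternion [w, x, y, z].
In Python, from station import bot gives the robot as it stands.
- The arm moves only by the tool jog_arm, never from a script. Its argument "motion" is a list of rows, each a list of 7 numbers: the turn, a rotation vector about the tool's x, y, z in rad, then the shift along the tool's x, y, z in mm, then the finger opening in mm, from 0 to 85.4. A call has 1 to 10 rows; each row is the pose to reach, as a shift and turn from the pose commanded when the call began, along the tool's axes at that moment; what a row does not reach only later rows make up. A row lasts 1/8 s, in which the tool goes at most 62.5 mm and 10.7 degrees, less where a joint would pass 70% of its speed; a pose out of reach is approached as far as the arm can. A call with a gripper value outside its range is refused whole. The fingers move at their own pace and stop on an object; "grip_force" is the grip in N (left out, the last holds). Time passes only in rows, so rows that repeat a pose let the fingers close. It gives the time, the measured TCP pose, the force, the opening and the grip force at its end, in the units of the state.
- bot.get_obs(): the state, without advancing time (a new reading comes with each control period).
- bot.read_camera(name): name is "scene" or "top" or "wrist"; returns a dict with "pixels" (420x560x3 uint8, red, green, blue), "camera_matrix" (3x3 intrinsics, pixels), "T" (4x4, takes a point from camera to world coordinates); the wrist camera has in their place "tool_from_camera" (4x4, takes a point from camera to tool coordinates, whose origin is the TCP and whose axes are the flange's). Camera axes: x right, y down, z forward; pixel columns grow to the right and rows downward; lengths in m; the calibration is good to about 2 mm. A picture is of the moment at which its call begins: read the wrist's pose just before it. There is no depth.
- bot.hand_in(): hands the job in; it is judged then, once.
Trained networks look in a picture, given as the dict that the camera call returned (one of the last four; its "shot" number tells which), for a name from the list of things; names that differ only in an ending like _2 or _b are one class to them, and where a whole thing is asked for, a point or a joint stands for the part that bears it (a point fixed in the world has none). Each returns a list of dicts, best first, with "score" (0 to 1); they miss things now and then, are a little off and sometimes report something else, mostly with a low value. They report only what shows in the picture. A call takes as long as a camera call. They do not tell look-alikes from the thing itself.
- bot.spot_in(thing, picture): "xy" ([column, row] in pixels, amid what is visible of it).
- bot.tip_of(thing, picture): "xy" ([column, row] in pixels: a listed point, or the origin of a listed thing).
The state is a dict: "t": time; "q": joint angles; "joint_vel": joint speeds; "joint_torque": joint torques, N m; "eef_pos": TCP position; "tool_rot": TCP orientation; "contact_force": force on the tool from outside, world axes, zero at the start; "torque": the same for the moment, N m; "gripper_width": opening from 0.0 (shut) to 1.0 (fully open); "grasp_force": force on a finger pad.
Only numpy, scipy, OpenCV 4.12 (cv2) and the standard library are available. Lean on these libraries where they do the work, as an engineer would, in place of code of your own. Each camera call takes 0.05 s, during which the arm holds its last target. There are 200 camera calls.

## Task

Grease the little bench lathe: first slide the red feed selector so that its grip is centred on the green mark, then take the grease coupler from its stand and press it squarely onto the tilted brass nipple until the nipple snaps in. Finish while still holding it there: the coupler stays in the gripper, pressed down square against the nipple's spring, with the selector still on its mark and the other things on the bench left alone.

Things in the scene. Friction and masses are not known exactly. Their poses are not given: they have to be found in the camera images.
- selector (a joint): feed selector slider, metres: 0 at the -y end of its track (selector frame), 0.12 at the +y end. Stays where it is left; about 1.5 N moves it
- selector_top (a point): centre of the top face of the selector's red grip, a block 28 mm (x) by 20 mm (y, the sliding direction) by 40 mm tall; this point is 54.5 mm above the table. The grip slides along its own y axis, level, on an aluminium track 40 mm wide, 170 mm long, 14 mm high fixed to the table. z up
- mark: bright green line across the selector track with a green tab standing out at each side; 8 mm wide along the track, tabs 18 mm high and reaching 33 mm from the track's middle line. Origin on the table under the middle of the line, on the track's middle line; same axes as the selector. The selector is set when the middle of its grip is over the middle of this line
- block: the blue nipple block, fixed to the table: dark steel foot 110 x 110 x 10 mm, blue cube 70 mm square up to 57 mm, with a slanting steel boss 38 mm across on top. Origin on the table under its centre, z up; the boss and nipple lean 0.40 rad from vertical towards the block's own -x
- nipple_tip (a point): centre of the flat top of the brass grease nipple; its z axis points out along the nipple (0.40 rad from vertical), the coupler is pressed on along -z. Button head 16 mm across, 7 mm thick above the neck, chamfered to 11 mm at the top; stem 10 mm across; the top stands 30 mm beyond the boss face
- nipple (a joint): how far the sprung nipple is pushed in along its axis, metres: 0 out, 0.010 at its stop. It pushes back: 3.5 N at the start, rising to 11.5 N at 3 mm, then it snaps through (force falls to 4 N at 7 mm, then rises to 12 N at the 10 mm stop). It does not latch: it springs out when released
- coupler: grease coupler, 0.15 to 0.3 kg, 105 mm tall, upright in its stand. Origin at the centre of its open lower mouth, z up its axis. Steel barrel 32 mm wide, 0 to 46 mm up; round socket in the mouth 22 mm wide, 12 mm deep; orange flange 44 mm wide, 46 to 51 mm up; black square neck 26 x 26 mm (faces along its x and y), 51 to 101 mm up, for gripping: fingertips can rest on the flange
- coupler_seat (a point): floor of the coupler's socket, on its axis, 12 mm above the mouth; the nipple's top must meet it. Same axes as the coupler
- coupler_neck (a point): point on the coupler's axis 73 mm above the mouth, where the neck is well gripped
- stand: plywood stand fixed to the table, 80 x 80 x 40 mm with a round hole 36 mm wide and 32 mm deep in its top, in which the coupler stands. Origin on the table under the centre
- oil_bottle: amber glass oil bottle with a red cap, 48 mm across, 110 mm tall, standing; bystander, leave alone. Origin at its underside
- washer_jar: jar with a black cap and paper label, 56 mm across, 70 mm tall, standing; bystander, leave alone. Origin at its underside
- collar: steel ring, 44 mm across, 18 mm tall; bystander, leave alone. Origin at its underside
- spool: copper spool, 52 mm across, 34 mm tall; bystander, leave alone. Origin at its underside
- screwdriver: screwdriver lying near the robot; bystander, leave alone. Origin at its underside
- brush: small brush lying near the robot; bystander, leave alone. Origin at its underside
- steel_stock: steel bar offcut, 90 x 30 x 20 mm; bystander, leave alone. Origin at its underside
Mind the look-alikes: they are no part of the job. What is shaped like the block but turquoise is not meant.

How it is judged:
By the outcome, as a careful person would: the job done as asked, in the order asked, and still so for the second after the job is handed in, while the arm keeps its last pose, push and grip.
It also fails if it takes over 54 s, if anything falls off the work surface, if the arm or the gripper's body presses on something with over 40 N, if the wrist force passes 120 N, or if a joint passes its speed limit or range.

## Working session

There is one attempt and no reset: what is moved stays moved. The work goes in short steps, Python scripts to look and compute and a tool call to move; the robot and the scene stay as the last step left them, time stands still between calls to the robot, and variables do not carry over. Pictures are saved under pics/ and viewed, at most 10 in all, crops included, and the job is handed in when it is done.

Besides the shell and the picture viewer there is one more tool, called as name([rows], argument=value, ...), one row to a line, values as JSON. jog_arm: Moves the arm, as the interface text tells. Its arguments: {"type":"object","properties":{"motion":{"type":"array"},"grip_force":{"type":"number"}},"required":["motion"]}

```bash
mkdir -p pics; ls; cat > h.py <<'E'
import numpy as np, cv2
from station import bot
from scipy.spatial.transform import Rotation as R
def rot(q): return R.from_quat([q[1],q[2],q[3],q[0]])
def shot(n,fn=None):
    o=bot.get_obs(); p=bot.read_camera(n)
    if n=='wrist':
        T=np.eye(4);T[:3,:3]=rot(o['tool_rot']).as_matrix();T[:3,3]=o['eef_pos'];p['Tw']=T@np.array(p['tool_from_camera'])
    else: p['Tw']=np.array(p['T'])
    if fn: cv2.imwrite('pics/'+fn,np.array(p['pixels'])[:,:,::-1])
    return p
def ray(p,xy):
    d=np.linalg.inv(np.array(p['camera_matrix']))@[xy[0],xy[1],1]
    return p['Tw'][:3,3],p['Tw'][:3,:3]@d
def onz(p,xy,z):
    c,d=ray(p,xy);return c+d*(z-c[2])/d[2]
def proj(p,X):
    X=np.atleast_2d(X);c=(X-p['Tw'][:3,3])@p['Tw'][:3,:3];u=c@np.array(p['camera_matrix']).T
    return u[:,:2]/u[:,2:]
def tri(obs):
    A=np.zeros((3,3));b=np.zeros(3)
    for p,xy in obs:
        c,d=ray(p,xy);d=d/np.linalg.norm(d);M=np.eye(3)-np.outer(d,d);A+=M;b+=M@c
    X=np.linalg.solve(A,b);return X,[np.round(proj(p,X)[0]-xy,1) for p,xy in obs]
E
python3 - <<'E'
from h import *
np.set_printoptions(precision=4,suppress=True)
S=shot('scene','s0.png');T=shot('top','t0.png')
for p,n in((S,'scene'),(T,'top')):
    print(n,p['Tw'][:3,3],p['Tw'][:3,2])
    for th in['selector_top','mark','block','nipple_tip','coupler','coupler_neck','stand','oil_bottle','washer_jar','collar','spool','steel_stock']:
        print(th,[(np.round(d['xy'],1).tolist(),round(d['score'],2)) for d in bot.tip_of(th,p)[:3]])
a=np.hstack([cv2.imread('pics/s0.png'),cv2.imread('pics/t0.png')])
E
```

```text
pics
scene [1.216  0.2296 0.612 ] [-0.7359 -0.3009 -0.6065]
selector_top [([400.9, 261.0], 0.65)]
mark [([443.1, 284.8], 0.42)]
block [([177.8, 174.2], 0.63)]
nipple_tip [([310.7, 207.5], 0.57), ([178.9, 139.3], 0.4)]
coupler [([195.1, 212.2], 0.65), ([420.7, 363.3], 0.21)]
coupler_neck [([193.1, 185.6], 0.86), ([388.6, 204.7], 0.56)]
stand [([196.8, 212.1], 0.96)]
oil_bottle [([345.9, 328.1], 0.57)]
washer_jar [([206.1, 274.6], 0.72)]
collar [([279.6, 296.4], 0.85)]
spool [([418.0, 362.7], 0.76)]
steel_stock [([144.4, 261.1], 0.88)]
top [ 0.4685 -0.0369  1.3469] [ 0.0686 -0.0033 -0.9976]
selector_top [([178.5, 198.5], 0.42)]
mark [([155.0, 203.9], 0.46)]
block [([254.3, 200.0], 0.71), ([395.7, 248.5], 0.63), ([354.1, 207.6], 0.62)]
nipple_tip [([406.7, 257.0], 0.4), ([254.7, 201.9], 0.39)]
coupler [([351.9, 204.6], 0.64)]
coupler_neck [([212.1, 284.4], 0.67), ([357.1, 201.4], 0.51)]
stand [([350.4, 208.2], 0.96)]
oil_bottle [([209.1, 144.2], 0.54)]
washer_jar [([309.3, 146.6], 0.7), ([353.4, 205.0], 0.37), ([255.8, 203.3], 0.32)]
collar [([256.1, 151.2], 0.69), ([355.3, 202.8], 0.64)]
spool [([157.0, 136.7], 0.74)]
steel_stock [([357.3, 143.4], 0.93)]
```

View pics/s0.png

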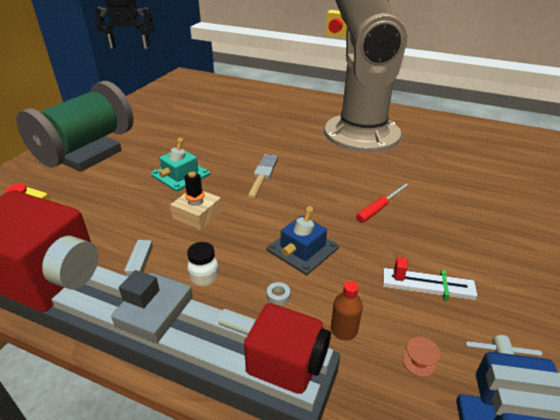

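View pics/t0.png

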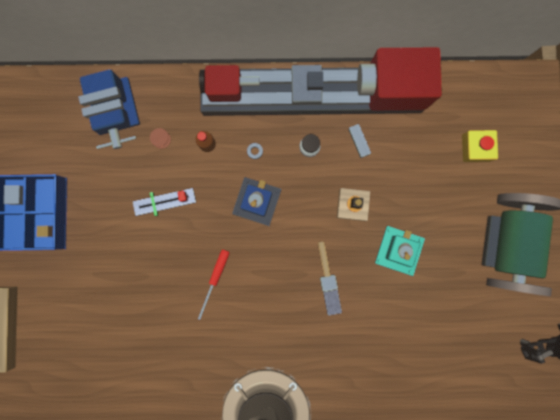

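The blue block with the brass nipple (scene (303,238), top (256,201)) is the one meant. The turquoise look-alike is at scene (180,165), top (401,250). The coupler stands in its plywood stand at scene (195,205), top (354,204). The selector's red grip is at top (183,197) and the green mark at top (154,204). I'll confirm in a crop.

```bash
python3 - <<'E'
from h import *
np.set_printoptions(precision=4,suppress=True)
S=shot('scene');T=shot('top')
def seg(p,f,box):
    h=cv2.cvtColor(np.array(p['pixels']),cv2.COLOR_RGB2HSV);m=f(*[h[...,i].astype(int) for i in range(3)])
    x0,y0,x1,y1=box;k=np.zeros(m.shape,bool);k[y0:y1,x0:x1]=1;ys,xs=np.nonzero(m&k);return np.array([xs.mean(),ys.mean()]),len(xs),(xs.min(),xs.max(),ys.min(),ys.max())
red=lambda h,s,v:((h<6)|(h>174))&(s>170)&(v>90)
gr=lambda h,s,v:(h>45)&(h<75)&(s>140)&(v>80)
for n,p,b in(('S',S,(370,240,490,310)),('T',T,(125,180,202,222))):
    for nm,f in(('red',red),('green',gr)):
        c,k,bb=seg(p,f,b);print(n,nm,c,k,bb,onz(p,c,.0545 if nm=='red' and n=='T' else .035 if nm=='red' else .014))
print('nipple tri',tri([(S,np.array([309.5,209.])),(T,np.array([253.5,197.]))]))
print('block top',onz(T,(256,201),.05),'stand',onz(T,(354,204),.04),'turq',onz(T,(401,250),.05))
for nm,x in(('bottle',(205,140)),('jar',(310,145)),('collar',(255,151))):print(nm,onz(T,x,.05))
s=cv2.imread('pics/s0.png')[150:290,150:350];t=cv2.imread('pics/t0.png')[160:300,225:425]
cv2.imwrite('pics/c1.png',np.vstack([cv2.resize(a,None,fx=2.14*1.3,fy=2.14,interpolation=3) for a in(s,t)]))
print(bot.get_obs())
w=shot('wrist');print(w['tool_from_camera'],w['camera_matrix'])
E
```

```text
S red [400.6904 267.7615] 239 (np.int64(395), np.int64(407), np.int64(257), np.int64(279)) [0.5866 0.2204 0.035 ]
S green [444.86 284.77] 100 (np.int64(441), np.int64(448), np.int64(270), np.int64(299)) [0.5761 0.305  0.014 ]
T red [184.6667 197.3333] 6 (np.int64(184), np.int64(185), np.int64(195), np.int64(199)) [0.5836 0.2091 0.0545]<stdin>:6: RuntimeWarning: Mean of empty slice.
  ret = ret.dtype.type(ret / rcount)
Traceback (most recent call last):
ValueError: zero-size array to reduction operation minimum which has no identity
```

```bash
cat >> h.py <<'E'
def seg(p,f,box=(0,0,560,420)):
    h=cv2.cvtColor(np.array(p['pixels']),cv2.COLOR_RGB2HSV);m=f(*[h[...,i].astype(int) for i in range(3)])
    x0,y0,x1,y1=box;k=np.zeros(m.shape,bool);k[y0:y1,x0:x1]=1;m=m&k
    ys,xs=np.nonzero(m);return np.array([xs.mean(),ys.mean()]),len(xs),m
red=lambda h,s,v:((h<8)|(h>172))&(s>140)&(v>70)
gr=lambda h,s,v:(h>40)&(h<85)&(s>90)&(v>60)
E
python3 - <<'E'
from h import *
np.set_printoptions(precision=4,suppress=True)
T=shot('top');S=shot('scene')
for nm,f in(('red',red),('green',gr)):
    c,k,m=seg(T,f,(125,180,202,222));print(nm,c,k,onz(T,c,.05 if nm=='red' else .016))
print('nipple tri',tri([(S,np.array([309.5,209.])),(T,np.array([253.5,197.]))]))
print('block top',onz(T,(256,201),.05),'stand',onz(T,(354,204),.04),'turq',onz(T,(401,250),.05))
for nm,x in(('bottle',(205,140)),('jar',(310,145)),('collar',(255,151))):print(nm,onz(T,x,.05))
s=cv2.imread('pics/s0.png')[150:290,150:350];t=cv2.imread('pics/t0.png')[160:300,225:425]
cv2.imwrite('pics/c1.png',np.vstack([cv2.resize(a,None,fx=2.14*1.3,fy=2.14,interpolation=3) for a in(s,t)]))
print(bot.get_obs())
w=shot('wrist');print(w['tool_from_camera'],w['camera_matrix'])
E
```

```text
red [181.6885 195.7213] 61 [0.5885 0.218  0.05  ]
green [153.3448 204.8966] 58 [0.5672 0.3028 0.016 ]
nipple tri (array([0.5764, 0.0252, 0.1087]), [array([-1.8, -0.1]), array([-1.3,  0.4])])
block top [0.5717 0.018  0.05  ] stand [ 0.5611 -0.2472  0.04  ] turq [ 0.4354 -0.3685  0.05  ]
bottle [0.7395 0.1549 0.05  ]
jar [ 0.7223 -0.1299  0.05  ]
collar [0.7077 0.0195 0.05  ]
{'t': 1.5, 'q': array([ 1.0889,  0.477 ,  0.0223,  1.5554, -0.0115,  1.1093, -0.0831]), 'joint_vel': array([ 0.0012, -0.0005, -0.0003,  0.0006,  0.0011, -0.0003,  0.0002]), 'joint_torque': array([  0.0003, -59.6314,   1.6067, -28.1543,   0.0125,   0.0015,
        -0.    ]), 'eef_pos': array([ 0.2465, -0.6284,  0.2313]), 'tool_rot': array([0.    , 0.9826, 0.1858, 0.    ]), 'contact_force': array([ 0.024 , -0.0929,  0.4961]), 'torque': array([ 0.005 ,  0.0392, -0.0643]), 'grasp_force': 0.0, 'gripper_width': 0.9998811305150911}
[[ 0.0004 -0.9575 -0.2884  0.0723]
 [ 1.      0.0002  0.0006  0.0002]
 [-0.0006 -0.2884  0.9575 -0.142 ]
 [ 0.      0.      0.      1.    ]] [[323.9392   0.     275.3871]
 [  0.     323.9392 200.6093]
 [  0.       0.       1.    ]]
```

View pics/c1.png

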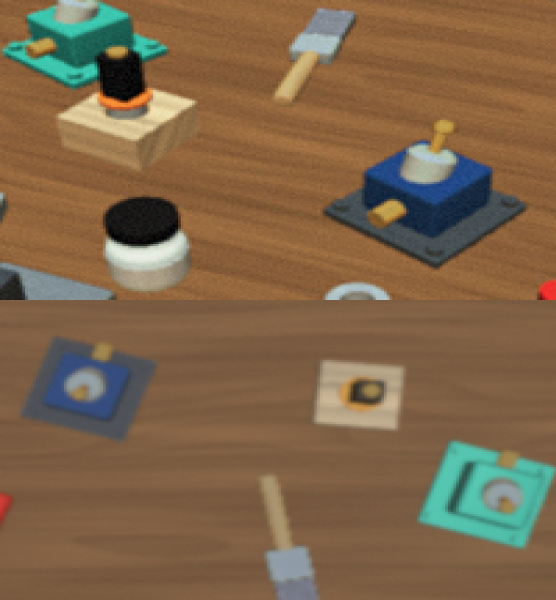

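The crop confirms it: the blue block with its nipple leaning is at upper left in the top view, and the turquoise one is a look-alike. The coupler stands in the plywood stand. I'm moving above the selector to measure from close by.

jog_arm([
  [0,0,0.142,672,-690,30,85],
  [0,0,0.142,672,-690,30,85],
  [0,0,0.142,672,-690,30,85],
  [0,0,0.142,672,-690,30,85],
  [0,0,0.142,672,-690,30,85],
  [0,0,0.142,672,-690,30,85],
  [0,0,0.142,672,-690,30,85],
  [0,0,0.142,672,-690,30,85],
  [0,0,0.142,672,-690,30,85],
  [0,0,0.142,672,-690,30,85],
])

```text
t: 2.8
eef_pos: [0.4896, -0.0509, 0.2122]
tool_rot: [0.0, 0.993, 0.115, 0.001]
contact_force: [1.6, -0.2, 0.3]
gripper_width: 0.997
grasp_force: 0.0
```

```bash
cat >> h.py <<'E'
import pickle
def save(p,fn):
    pickle.dump({k:p[k] for k in('pixels','camera_matrix','Tw')},open(fn,'wb'))
E
python3 - <<'E'
from h import *
p=shot('wrist','w1.png');save(p,'w1.pkl')
for th in('nipple_tip','block','selector_top','mark'):print(th,bot.tip_of(th,p)[:3])
print(proj(p,[[.576,.025,.109],[.572,.018,0]]))
E
```

```text
nipple_tip [{'xy': [198.6, 84.9], 'score': 0.65}]
block [{'xy': [227.8, 76.0], 'score': 0.84}, {'xy': [524.6, 274.5], 'score': 0.74}]
selector_top []
mark [{'xy': [523.3, 157.3], 'score': 0.72}, {'xy': [470.6, 148.2], 'score': 0.57}]
[[197.25130656  59.56603591]
 [227.77677538  79.15844924]]
```

jog_arm([
  [0,0,0,100,-60,-10,85],
  [0,0,0,100,-60,-10,85],
  [0,0,0,100,-60,-10,85],
  [0,0,0,100,-60,-10,85],
])

```text
t: 3.55
eef_pos: [0.5717, 0.0263, 0.2214]
tool_rot: [0.001, 0.993, 0.114, -0.001]
contact_force: [0.3, 0.3, -0.6]
gripper_width: 0.995
grasp_force: 0.0
```

```bash
python3 - <<'E'
from h import *
p=shot('wrist','w2.png');save(p,'w2.pkl')
for th in('nipple_tip','block','selector_top','mark'):print(th,bot.tip_of(th,p)[:3])
print(proj(p,[[.576,.025,.109],[.572,.018,0]]))
E
```

```text
nipple_tip [{'xy': [275.1, 204.5], 'score': 0.56}]
block [{'xy': [279.6, 168.8], 'score': 0.76}]
selector_top [{'xy': [457.4, 61.4], 'score': 0.75}, {'xy': [77.7, 118.5], 'score': 0.65}]
mark [{'xy': [25.0, 111.8], 'score': 0.9}]
[[277.37580618 190.76655302]
 [281.83175725 170.4761761 ]]
```

View pics/w2.png

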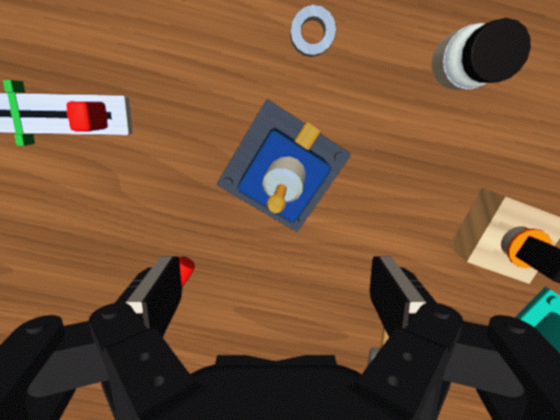

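The blue block's foot corners are at about (268,100), (350,153), (297,231) and (218,184), with the nipple tip at (276,203) leaning down and left. The selector's red grip is at (85,116) and the green mark at (16,114).

jog_arm([
  [0,0,0,75,-188,20,85],
  [0,0,0,75,-188,20,85],
  [0,0,0,75,-188,20,85],
  [0,0,0,75,-188,20,85],
  [0,0,0,75,-188,20,85],
])

```text
t: 4.42
eef_pos: [0.6018, 0.2293, 0.2016]
tool_rot: [0.0, 0.993, 0.116, -0.0]
contact_force: [0.7, -0.5, -0.4]
gripper_width: 0.994
grasp_force: 0.0
```

```bash
python3 - <<'E'
from h import *
p=shot('wrist','w3.png');save(p,'w3.pkl')
print(bot.get_obs()['eef_pos'])
for th in('nipple_tip','block','selector_top','mark'):print(th,bot.tip_of(th,p)[:3])
E
```

```text
[0.60228975 0.22721908 0.2016405 ]
nipple_tip [{'xy': [496.5, 300.3], 'score': 0.83}]
block [{'xy': [449.0, 238.9], 'score': 0.62}]
selector_top [{'xy': [283.9, 203.4], 'score': 0.83}]
mark [{'xy': [202.1, 185.7], 'score': 0.83}, {'xy': [252.9, 4.7], 'score': 0.62}]
```

View pics/w3.png

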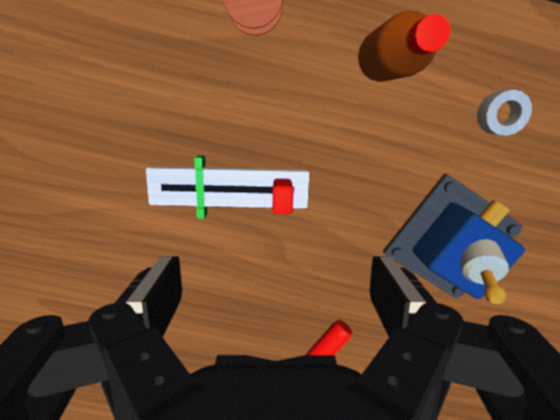

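The track runs from (147,188) to (308,190), with the red grip top at about (283,203) and the green mark line at (200,188). The foot corners show at (447,174), (386,250), (460,297) and (521,230), with the nipple tip at (497,300).

```bash
python3 - <<'E'
from h import *
from scipy.optimize import least_squares
np.set_printoptions(precision=4,suppress=True)
P={k:pickle.load(open(k+'.pkl','rb')) for k in('w1','w2','w3')}
p=P['w3']
m=seg(p,lambda h,s,v:(s<60)&(v>130),(135,150,320,225))[2]
c=cv2.minAreaRect(np.argwhere(m)[:,::-1].astype(np.float32));b=cv2.boxPoints(c)
w=np.array([onz(p,x,.014) for x in b]);print('track',b.round(1).tolist(),w,[np.linalg.norm(w[i]-w[(i+1)%4]) for i in range(4)])
c,k,m=seg(p,gr,(180,145,220,230));ys,xs=np.nonzero(m);print('green',k,ys.min(),ys.max())
a=[np.argwhere(m[y0:y1])[:,1].mean() for y0,y1 in((176,186),(192,204))];print(a)
gmid=np.array([onz(p,(a[0],180.5),.0145),onz(p,(a[1],197.5),.0145)]);print('mark line pts',gmid)
c,k,m=seg(p,red,(260,165,310,230));ys,xs=np.nonzero(m);print('red',k,xs.min(),xs.max(),ys.min(),ys.max())
for y in range(ys.min(),ys.max()+1,3):
    r=xs[ys==y];print(y,r.min(),r.max())
# nipple
O=[(P['w1'],np.array([198.6,84.9])),(P['w2'],np.array([275.1,204.5])),(P['w3'],np.array([496.5,300.3]))]
print('tip',tri(O),tri(O[1:]))
cor2=[(268,100),(350,153),(297,231),(218,184)];cor3=[(447,174),(521,230),(460,297),(386,250)]
for pp,cc in((P['w2'],cor2),(P['w3'],cor3)):
    W=np.array([onz(pp,x,.01) for x in cc]);d=W-np.roll(W,-1,0)
    print('foot',W.mean(0),np.linalg.norm(d,axis=1),[round(np.degrees(np.arctan2(v[1],v[0]))%90,2) for v in d])
E
```

```text
track [[145.1999969482422, 204.6999969482422], [146.0, 166.10000610351562], [309.20001220703125, 169.6999969482422], [308.29998779296875, 208.39999389648438]] [[0.5392 0.3564 0.014 ]
 [0.581  0.3605 0.014 ]
 [0.6162 0.1962 0.014 ]
 [0.5754 0.1861 0.014 ]] [np.float64(0.0420594499052638), np.float64(0.16802539106670808), np.float64(0.04197077547908494), np.float64(0.1740953514819283)]
green 503 156 218
[np.float64(199.05479452054794), np.float64(199.90697674418604)]
mark line pts [[0.5787 0.3048 0.0145]
 [0.5607 0.3009 0.0145]]
red 684 272 292 179 214
179 276 287
182 274 290
185 274 291
188 272 292
191 272 292
194 273 292
197 273 292
200 273 292
203 273 292
206 273 291
209 272 292
212 273 291
tip (array([0.56  , 0.0233, 0.1017]), [array([-0.4, -0.5]), array([-0.2,  2.2]), array([ 0.3, -1.8])]) (array([0.5606, 0.024 , 0.1028]), [array([-0.8,  1.8]), array([ 0.8, -1.8])])
foot [0.5758 0.0175 0.01  ] [0.1048 0.1073 0.1062 0.1063] [np.float64(71.36), np.float64(71.65), np.float64(70.84), np.float64(70.95)]
foot [0.5762 0.0183 0.01  ] [0.1113 0.1005 0.1116 0.1034] [np.float64(68.79), np.float64(71.2), np.float64(70.32), np.float64(70.98)]
```

```bash
python3 - <<'E'
from h import *
np.set_printoptions(precision=4,suppress=True)
p=pickle.load(open('w3.pkl','rb'))
a=np.radians(12.05);xs=np.array([np.cos(a),np.sin(a),0]);ys=np.array([-np.sin(a),np.cos(a),0])
mk=np.array([.5697,.3029,0])
for r in(198,200,203):
    X=onz(p,(282.5,r),.0545);print(r,X,'along',(X-mk)@ys,'across',(X-mk)@xs)
X=onz(p,(282.5,213.5),.0545);print('near edge across',(X-mk)@xs)
for q,z in(((199,156),.018),((200,218),.018),((199,168),.014),((200,207.5),.014)):print(q,(onz(p,q,z)-mk)@xs)
o=bot.get_obs();print(o['eef_pos'],rot(o['tool_rot']).as_matrix())
E
```

```text
198 [0.5916 0.2194 0.0545] along -0.08619219917618248 across 0.003956337329961582
200 [0.5897 0.219  0.0545] along -0.08624980448212852 across 0.0020161756129516693
203 [0.5868 0.2183 0.0545] along -0.08633661576556255 across -0.0009076510373395467
near edge across -0.01127128968874792
(199, 156) 0.03541755700981917
(200, 218) -0.030964685146505886
(199, 168) 0.022343040791719244
(200, 207.5) -0.020498214206820752
[0.6027 0.2264 0.2021] [[ 0.974   0.2266  0.0006]
 [ 0.2266 -0.974  -0.0011]
 [ 0.0003  0.0012 -1.    ]]
```

jog_arm([
  [0,0,0.018,-14,4,60,85],
  [0,0,0.018,-14,4,120,70],
  [0,0,0.018,-14,4,165,60],
  [0,0,0.018,-14,4,178,50],
  [0,0,0.018,-14,4,178,10],
  [0,0,0.018,-14,4,178,10],
  [0,0,0.018,-14,4,178,10],
  [0,0,0.018,-14,4,178,10],
  [0,0,0.018,-14,4,178,10],
], grip_force=25)

```text
t: 5.8
eef_pos: [0.5909, 0.222, 0.0258]
tool_rot: [-0.0, 0.994, 0.106, 0.002]
contact_force: [0.2, -1.5, 8.0]
gripper_width: 0.229
grasp_force: 29.7
```

```bash
python3 - <<'E'
from h import *
np.set_printoptions(precision=4,suppress=True)
p=shot('wrist','w4.png');save(p,'w4.pkl')
o=bot.get_obs();print(o['eef_pos'],rot(o['tool_rot']).as_matrix(),o['gripper_width'],o['grasp_force'],o['contact_force'])
print(bot.tip_of('selector_top',p)[:1],bot.tip_of('mark',p)[:1])
E
```

```text
[0.5909 0.222  0.0258] [[ 0.9773  0.2117  0.0031]
 [ 0.2117 -0.9773  0.0007]
 [ 0.0031 -0.     -1.    ]] 0.23064042991354214 29.6820205450058 [ 0.0769 -2.5659  7.3561]
[{'xy': [276.4, 299.4], 'score': 0.73}] [{'xy': [125.2, 240.7], 'score': 0.84}]
```

View pics/w4.png

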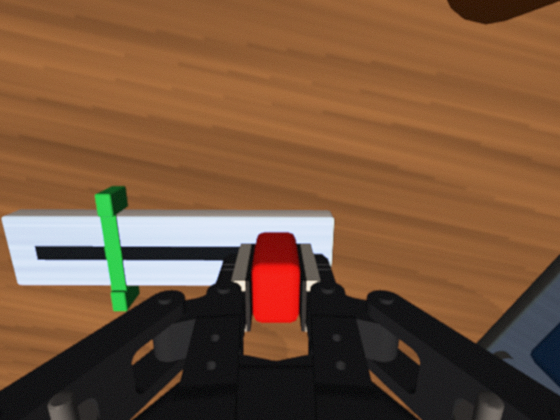

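The fingers hold the red grip at (276,275), and the green line crosses the track at about (114,250). I'll measure the remaining travel from this view.

```bash
python3 - <<'E'
from h import *
np.set_printoptions(precision=4,suppress=True)
p=pickle.load(open('w4.pkl','rb'));o=bot.get_obs();Rm=rot(o['tool_rot']).as_matrix()
m=seg(p,gr,(90,170,140,320))[2]
a=np.radians(12.05);ys=np.array([-np.sin(a),np.cos(a),0])
for y in(220,230,245,260,275,283):
    c=np.nonzero(m[y])[0];X=onz(p,(c.mean(),y),.0145);print(y,c.min(),c.max(),X,(X-o['eef_pos'])@ys,'tool',Rm.T@(X-o['eef_pos']))
m=seg(p,lambda h,s,v:(s<60)&(v>130),(0,205,240,290))[2]
for x in(20,60,150,200):
    c=np.nonzero(m[:,x])[0];print(x,c.min(),onz(p,(x,c.min()+0.),.014))
E
```

```text
220 100 116 [0.5888 0.3073 0.0145] 0.08377719834397608 tool [ 0.0159 -0.0837  0.0114]
230 102 117 [0.5835 0.3062 0.0145] 0.08379263671331942 tool [ 0.0105 -0.0838  0.0114]
245 104 119 [0.5754 0.3046 0.0145] 0.08394513203099259 tool [ 0.0022 -0.0839  0.0113]
260 107 122 [0.5671 0.3024 0.0145] 0.08357943062106482 tool [-0.0063 -0.0836  0.0113]
275 109 124 [0.5585 0.3008 0.0145] 0.0837332841985048 tool [-0.0151 -0.0838  0.0113]
283 111 125 [0.5538 0.2996 0.0145] 0.08358555791303696 tool [-0.0199 -0.0836  0.0113]
20 212 [0.5835 0.3509 0.014 ]
60 212 [0.5878 0.3313 0.014 ]
150 212 [0.5973 0.2872 0.014 ]
200 211 [0.6031 0.2628 0.014 ]
```

jog_arm([
  [0,0,0,0,-15,-1,10],
  [0,0,0,0,-35,-1,10],
  [0,0,0,0,-55,-1,10],
  [0,0,0,0,-72,-1,10],
  [0,0,0,0,-83.7,-1,10],
  [0,0,0,0,-83.7,-1,10],
  [0,0,0,0,-83.7,-1,10],
])

```text
t: 6.82
eef_pos: [0.5726, 0.3077, 0.0259]
tool_rot: [-0.002, 0.994, 0.108, 0.002]
contact_force: [4.7, 2.8, 2.4]
gripper_width: 0.231
grasp_force: 29.1
```

```bash
cat > chk.py <<'E'
from h import *
np.set_printoptions(precision=4,suppress=True)
p=shot('wrist','w5.png');save(p,'w5.pkl')
o=bot.get_obs();Rm=rot(o['tool_rot']).as_matrix();print(o['eef_pos'],o['gripper_width'],o['contact_force'])
a=np.radians(12.1);ys=np.array([-np.sin(a),np.cos(a),0])
m=seg(p,gr,(240,150,320,330))[2];yy,xx=np.nonzero(m)
for y in range(yy.min(),yy.max(),6):
    c=np.nonzero(m[y])[0]
    if len(c)>3: X=onz(p,(c.mean(),y),.018);print(y,c.min(),c.max(),(X-o['eef_pos'])@ys)
m=seg(p,red,(230,200,330,340))[2];yy,xx=np.nonzero(m)
for y in range(yy.min(),yy.max(),8):
    c=np.nonzero(m[y])[0];X=onz(p,(c.mean(),y),.0545);print('red',y,c.min(),c.max(),(X-o['eef_pos'])@ys)
E
python3 chk.py
```

```text
[0.5726 0.3076 0.0259] 0.2313215922314345 [4.6183 1.8409 2.9337]
187 276 288 -0.0033650530705276933
193 276 290 -0.0038772266332223596
199 275 291 -0.003912177519305768
205 275 290 -0.0037047647834875124
211 275 290 -0.003739147259916371
217 275 290 -0.0037739130793135816
223 275 290 -0.0038090686886682722
229 275 290 -0.0038446206803501586
red 233 262 289 -0.00039572034144961626
red 241 257 294 -0.0004122802551398335
red 249 255 296 -0.0004290939061212157
red 257 254 297 -0.0004461671712060582
red 265 252 298 -0.00026899833555021614
red 273 251 299 -0.00028508406065835725
red 281 251 299 -0.0003014240504534594
red 289 251 299 -0.0003180243816492434
red 297 252 299 -0.0005356466105600698
red 305 252 298 -0.00035203135896142703
red 313 252 298 -0.00036945116645906075
red 321 258 293 -0.0005928684491944485
```

View pics/w5.png

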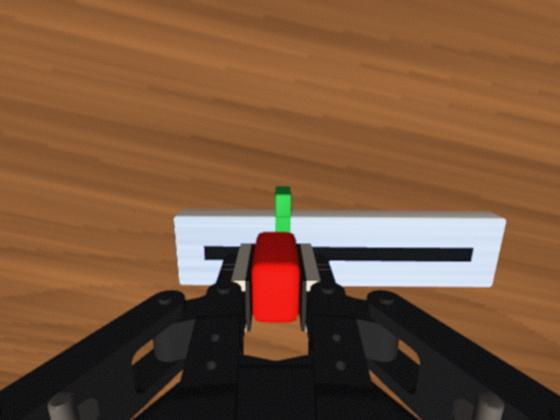

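The line shows at column 282.5 and the grip at 275, so the selector has overshot by about 3.4 mm. I'm moving it back.

jog_arm([
  [0,0,0,0,3.4,0,10],
  [0,0,0,0,3.4,0,10],
  [0,0,0,0,3.4,0,10],
])

```text
t: 7.25
eef_pos: [0.5735, 0.3036, 0.0259]
tool_rot: [-0.002, 0.994, 0.107, 0.002]
contact_force: [5.2, 1.5, 3.2]
gripper_width: 0.227
grasp_force: 29.2
```

```bash
python3 chk.py | sed -n '1p;5,7p;12,18p'
```

```text
[0.5735 0.3036 0.0259] 0.22846186669646495 [5.8435 1.9497 3.0038]
205 267 282 7.555412492573323e-05
211 266 282 0.0003083962575803572
217 267 282 5.292598183728323e-05
red 249 255 296 -0.0005046005669089208
red 257 254 297 -0.0005199204569514993
red 265 252 298 -0.0003410066909112901
red 273 251 300 -0.0005512817856893762
red 281 251 299 -0.00036978515600926933
red 289 252 299 -0.0005836435416670048
red 297 252 299 -0.0006002146596585345
```

jog_arm([
  [0,0,0,0,-0.6,0,10],
  [0,0,0,0,-0.6,0,10],
  [0,0,0,0,-0.6,0,40],
  [0,0,0,0,-0.6,0,60],
  [0,0,0,0,-0.6,0,60],
  [0,0,0,0,-0.6,-60,60],
  [0,0,0,0,-0.6,-120,80],
  [0,0,0,0,-0.6,-180,85],
  [0,0,0,0,-0.6,-190,85],
  [0,0,0,0,-0.6,-190,85],
])

```text
t: 8.55
eef_pos: [0.5722, 0.3009, 0.215]
tool_rot: [-0.0, 0.994, 0.107, 0.0]
contact_force: [0.0, -0.0, -1.0]
gripper_width: 0.994
grasp_force: 0.0
```

```bash
python3 - <<'E'
from h import *
np.set_printoptions(precision=4,suppress=True)
p=shot('wrist','w6.png');save(p,'w6.pkl');o=bot.get_obs();print(o['eef_pos'],o['gripper_width'],o['contact_force'])
a=np.radians(12.1);ys=np.array([-np.sin(a),np.cos(a),0])
for f,n,z in((gr,'g',.0145),(red,'r',.0545)):
    m=seg(p,f,(150,120,420,250))[2];yy,xx=np.nonzero(m)
    for y in range(yy.min(),yy.max(),5):
        c=np.nonzero(m[y])[0];
        if len(c)>2:X=onz(p,(c.mean(),y),z);print(n,y,c.min(),c.max(),(X-o['eef_pos'])@ys)
E
```

```text
[0.5715 0.3004 0.2135] 0.9924101688182445 [-0.4357 -1.005  -0.7829]
g 143 270 275 0.0028911992259149826
g 148 269 276 0.0028890292505193765
g 153 269 276 0.0028868399971248315
g 158 270 276 0.002353577427058432
g 198 269 276 0.002866225053332249
g 203 269 276 0.0028638280285249356
r 163 269 278 0.00021317637455361507
r 168 265 281 0.0020936414393297356
r 173 262 284 0.002089497159975927
r 178 264 282 0.0020853152266349694
r 183 264 282 0.0020810951237915914
r 188 264 282 0.0020768363264767418
r 193 264 283 0.0015883770860404879
```

jog_arm([
  [0,0,0,-11,60,0,85],
  [0,0,0,-22,120,0,85],
  [0,0,0,-32,180,0,85],
  [0,0,0,-43,240,0,85],
  [0,0,0,-54,300,0,85],
  [0,0,0,-64,360,0,85],
  [0,0,0,-75,420,0,85],
  [0,0,0,-86,480,0,85],
  [0,0,0,-94,527,0,85],
  [0,0,0,-94,527,0,85],
])

```text
t: 9.85
eef_pos: [0.5896, -0.2397, 0.2117]
tool_rot: [0.0, 0.995, 0.103, -0.003]
contact_force: [0.0, 1.1, -1.6]
gripper_width: 0.995
grasp_force: 0.0
```

```bash
python3 - <<'E'
from h import *
np.set_printoptions(precision=4,suppress=True)
p=shot('wrist','w7.png');save(p,'w7.pkl');o=bot.get_obs();print(o['eef_pos'],o['q'],o['gripper_width'])
for th in('coupler','coupler_neck','stand','nipple_tip'):print(th,bot.tip_of(th,p)[:2],bot.spot_in(th,p)[:2])
E
```

```text
[ 0.5904 -0.2361  0.2119] [ 0.4383  0.4431 -0.2112  1.6589  0.1038  1.0554 -1.166 ] 0.9953951956256364
coupler [{'xy': [275.6, 198.2], 'score': 0.58}] [{'xy': [275.3, 218.5], 'score': 0.6}]
coupler_neck [{'xy': [280.6, 219.1], 'score': 0.67}] [{'xy': [281.6, 212.9], 'score': 0.93}]
stand [{'xy': [277.7, 192.2], 'score': 0.91}] [{'xy': [279.6, 185.6], 'score': 0.67}]
nipple_tip [] []
```

View pics/w7.png

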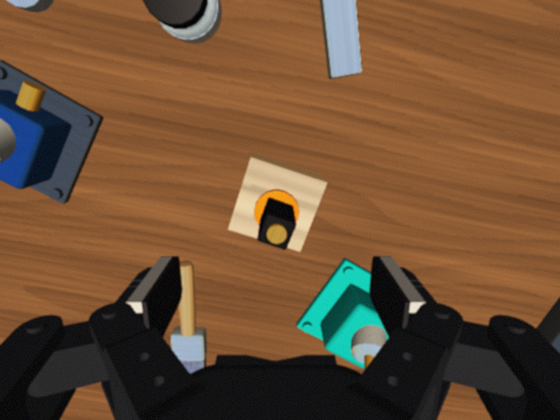

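The coupler is in the middle: orange flange at about (277,208), black neck with its brass top at (277,234), rotated about 15° in the image. Stand corners are at (250,157), (327,182), (302,251) and (229,230). The turquoise block at (350,315) is to be kept clear of. I'll fit the neck box to the black silhouette.

```bash
cat > fit.py <<'E'
from h import *
from scipy.optimize import minimize
np.set_printoptions(precision=4,suppress=True)
import sys
p=pickle.load(open(sys.argv[1],'rb'))
box=eval(sys.argv[2])
K,_,m=seg(p,lambda h,s,v:(v<60),box)
_,lab,st,ce=cv2.connectedComponentsWithStats(m.astype(np.uint8));i=1+st[1:,4].argmax();print(st[i],ce[i])
h=cv2.convexHull(np.argwhere(lab==i)[:,::-1].astype(np.int32));M=np.zeros(m.shape,np.uint8);cv2.fillConvexPoly(M,h,1)
M=cv2.resize(M,None,fx=4,fy=4,interpolation=0)
def sil(v):
    a=v[2];c=np.array([[np.cos(a),np.sin(a)],[-np.sin(a),np.cos(a)]])
    q=np.array([[i,j] for i in(-.013,.013) for j in(-.013,.013)])@c+v[:2]
    X=np.vstack([np.c_[q,np.full(4,z)] for z in(.059,.109)])
    I=np.zeros_like(M);cv2.fillConvexPoly(I,cv2.convexHull(np.round((proj(p,X)+.5)*4*16).astype(np.int32)),1,shift=4);return I
f=lambda v:1-(sil(v)&M).sum()/(sil(v)|M).sum()
b=None
for a in np.radians(np.arange(-45,45,7.5)):
    x0=np.r_[onz(p,ce[i],.084)[:2],a]
    r=minimize(f,x0,method='Nelder-Mead',options=dict(initial_simplex=[x0,x0+[.006,0,0],x0+[0,.006,0],x0+[0,0,.15]]))
    if b is None or r.fun<b.fun:b=r
print('xy',b.x[:2],'yaw deg',np.degrees(b.x[2]),'1-IoU',b.fun)
E
python3 fit.py w7.pkl '(245,190,310,255)'
python3 - <<'E'
from h import *
p=pickle.load(open('w7.pkl','rb'))
W=np.array([onz(p,x,.04) for x in((250,157),(327,182),(302,251),(229,230))]);d=W-np.roll(W,-1,0)
print('stand',W.mean(0),np.linalg.norm(d,axis=1),[np.degrees(np.arctan2(v[1],v[0]))%90 for v in d])
o=bot.get_obs();print(rot(o['tool_rot']).as_matrix(),o['eef_pos'])
E
```

```text
[258 199  37  50 945] [276.5651 219.8116]
xy [ 0.5616 -0.2464] yaw deg -0.18573773689016868 1-IoU 0.1152773849448463
stand [ 0.56159051 -0.24791393  0.04      ] [0.07997208 0.07878498 0.08021591 0.07985789] [np.float64(83.60834070451386), np.float64(84.80193146146301), np.float64(84.37809764371097), np.float64(84.61611843243952)]
[[ 9.76906163e-01  2.13668782e-01 -3.21743748e-05]
 [ 2.13668784e-01 -9.76906149e-01  1.61072535e-04]
 [ 2.98482771e-06 -1.64227412e-04 -9.99999987e-01]] [ 0.59243348 -0.23301876  0.21485134]
```

jog_arm([
  [0,0,0.12,-14,11,20,85],
  [0,0,0.235,-14,11,35,85],
  [0,0,0.235,-14,11,35,85],
  [0,0,0.235,-14,11,35,85],
  [0,0,0.235,-14,11,35,85],
])

```text
t: 10.92
eef_pos: [0.5816, -0.2476, 0.1808]
tool_rot: [0.0, 1.0, -0.01, 0.001]
contact_force: [0.2, 0.8, -0.3]
gripper_width: 0.997
grasp_force: 0.0
```

```bash
python3 - <<'E'
from h import *
p=shot('wrist','w8.png');save(p,'w8.pkl')
o=bot.get_obs();print(rot(o['tool_rot']).as_matrix(),o['eef_pos'])
print(proj(p,[.5616,-.247,.084]))
for th in('coupler','coupler_neck','stand'):print(th,bot.tip_of(th,p)[:1])
E
python3 fit.py w8.pkl '(235,180,330,275)'
python3 -c "
import cv2;a=cv2.imread('pics/w8.png')[150:290,200:360];cv2.imwrite('pics/c8.png',cv2.resize(a,None,fx=4,fy=4,interpolation=3))"
```

```text
[[ 9.99799765e-01 -1.99640563e-02  1.36598551e-03]
 [-1.99636111e-02 -9.99800650e-01 -3.38808327e-04]
 [ 1.37247718e-03  3.11470483e-04 -9.99999010e-01]] [ 0.58149787 -0.2476954   0.18066417]
[[274.06015819 225.84664045]]
coupler [{'xy': [273.8, 194.8], 'score': 0.89}]
coupler_neck [{'xy': [277.5, 221.8], 'score': 0.95}]
stand [{'xy': [273.3, 195.0], 'score': 0.57}]
[ 256  202   37   53 1158] [274.7487 224.0268]
xy [ 0.5626 -0.2468] yaw deg -9.773780653127671 1-IoU 0.12142625607779578
```

View pics/c8.png

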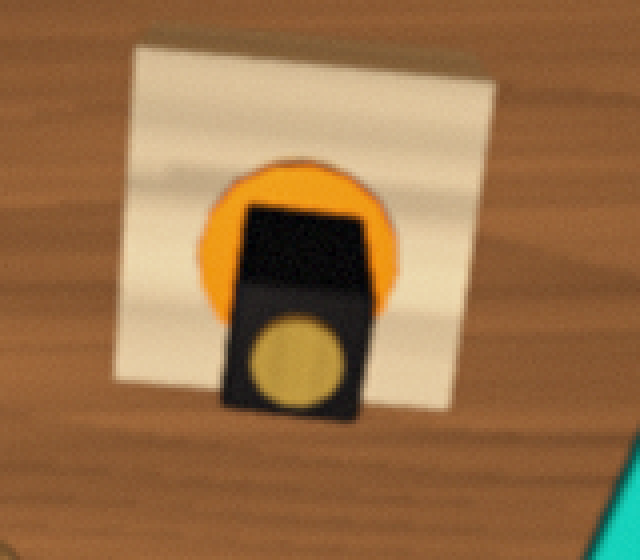

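```bash
python3 - <<'E'
from h import *
p=pickle.load(open('w8.pkl','rb'))
print(onz(p,(274.6,212.5),.059),onz(p,(274.0,240.2),.113),onz(p,(274,240.2),.109))
o=bot.get_obs();Rm=rot(o['tool_rot']).as_matrix();print(o['eef_pos'])
for c in((.5625,-.2472),):print(Rm.T@(np.r_[c,.061]-o['eef_pos']))
E
```

```text
[ 0.5642     -0.24744606  0.059     ] [ 0.56203081 -0.24704863  0.113     ] [ 0.5602817  -0.24700104  0.109     ]
[ 0.58114008 -0.2478025   0.18024476]
[-0.01872631 -0.00023593  0.11923253]
```

jog_arm([
  [0,0,0.085,-19,0,20,85],
  [0,0,0.085,-19,0,60,85],
  [0,0,0.085,-19,0,95,70],
  [0,0,0.085,-19,0,112,50],
  [0,0,0.085,-19,0,118,40],
  [0,0,0.085,-19,0,118,20],
  [0,0,0.085,-19,0,118,15],
  [0,0,0.085,-19,0,118,15],
  [0,0,0.085,-19,0,118,15],
], grip_force=70)

```text
t: 12.25
eef_pos: [0.5621, -0.2475, 0.0623]
tool_rot: [0.0, 0.999, -0.053, 0.0]
contact_force: [0.6, -0.5, 0.3]
gripper_width: 0.299
grasp_force: 69.7
```

jog_arm([
  [0,0,0,0,0,-20,15],
  [0,0,0,0,0,-60,15],
  [0,0,0,0,0,-110,15],
  [0,0,0,0,0,-150,15],
  [0,0,0,0,0,-165,15],
  [0,0,0,0,0,-165,15],
])

```text
t: 13.0
eef_pos: [0.5621, -0.2475, 0.2278]
tool_rot: [0.0, 0.999, -0.053, 0.001]
contact_force: [-0.1, -0.6, -2.6]
gripper_width: 0.299
grasp_force: 69.7
```

```bash
cat > plan.py <<'E'
from h import *
np.set_printoptions(precision=4,suppress=True)
def target(N,n,so,yaw=np.radians(-19.2),off=(0,0)):
    # mouth-to-tip standoff so; z=-n ; seat 42.3 beyond TCP
    z=-n;x=np.array([np.cos(yaw),np.sin(yaw),0]);x=x-z*(x@z);x/=np.linalg.norm(x);y=np.cross(z,x)
    Rm=np.c_[x,y,z];return Rm,N-Rm@np.array([off[0],off[1],.0543-so*-1])
def rel(o,Rt,pt):
    Rm=rot(o['tool_rot']).as_matrix();return R.from_matrix(Rm.T@Rt).as_rotvec(),1000*Rm.T@(pt-o['eef_pos'])
def nvec(yawx,t=.4): return np.array([-np.sin(t)*np.cos(yawx),-np.sin(t)*np.sin(yawx),np.cos(t)])
E
python3 - <<'E'
from plan import *
o=bot.get_obs();print(o['eef_pos'],o['tool_rot'],o['q'],o['contact_force'],o['gripper_width'])
Rt,pt=target(np.array([.560,.0235,.102]),nvec(np.radians(-19.2)),.06)
print(Rt,pt,rel(o,Rt,pt))
E
```

```text
[ 0.5621 -0.2475  0.2278] [ 0.0003  0.9986 -0.0531  0.0008] [ 0.4238  0.3854 -0.1446  1.7047  0.0626  1.0542 -1.4182] [-0.0713 -0.5869 -2.5622] 0.29889190064250115
[[ 0.8698 -0.3289  0.3678]
 [-0.3029 -0.9444 -0.1281]
 [ 0.3894  0.     -0.9211]] [0.518  0.0381 0.2073] (array([-0.0454,  0.3965,  0.2259]), array([ -74.2476, -279.3624,   20.2054]))
```

jog_arm([
  [-0.007,0.06,0.034,-12,-50,0,15],
  [-0.015,0.13,0.075,-25,-105,5,15],
  [-0.022,0.2,0.112,-37,-160,10,15],
  [-0.03,0.27,0.15,-50,-210,15,15],
  [-0.038,0.33,0.19,-65,-255,20,15],
  [-0.045,0.397,0.226,-74,-279,20,15],
  [-0.045,0.397,0.226,-74,-279,20,15],
  [-0.045,0.397,0.226,-74,-279,20,15],
  [-0.045,0.397,0.226,-74,-279,20,15],
])

```text
t: 14.12
eef_pos: [0.518, 0.0364, 0.2063]
tool_rot: [0.033, 0.966, -0.165, 0.195]
contact_force: [-0.7, 0.5, -2.0]
gripper_width: 0.297
grasp_force: 69.8
```

```bash
python3 - <<'E'
from plan import *
p=shot('wrist','w9.png');save(p,'w9.pkl');o=bot.get_obs()
S=shot('scene','s9.png');save(S,'s9.pkl')
Rt,pt=target(np.array([.560,.0235,.102]),nvec(np.radians(-19.2)),.06)
print(o['eef_pos'],o['q'],'err',rel(o,Rt,pt))
for q,nm in((p,'w'),(S,'s')):
  for th in('nipple_tip','block','coupler','coupler_neck','coupler_seat'):print(nm,th,bot.tip_of(th,q)[:2])
n=nvec(np.radians(-19.2));N=np.array([.560,.0235,.102])
print('pred tip',proj(p,N),proj(S,N),'block',proj(p,[.576,.018,0]))
a=cv2.imread('pics/w9.png')[120:400,130:430];b=cv2.imread('pics/s9.png')[150:270,250:379]
cv2.imwrite('pics/c9.png',np.hstack([cv2.resize(a,(450,420),interpolation=3),cv2.resize(b,(350,420),interpolation=3)]))
E
```

```text
[0.5182 0.0365 0.2065] [-0.1327  0.1085 -0.2281  2.2009  0.5149  0.583  -2.6615] err (array([ 0.0008,  0.0021, -0.0023]), array([-0.3951, -1.513 , -0.9973]))
w nipple_tip [{'xy': [273.1, 196.1], 'score': 0.65}, {'xy': [5.0, 122.8], 'score': 0.52}]
w block [{'xy': [272.9, 192.9], 'score': 0.76}]
w coupler [{'xy': [277.1, 221.8], 'score': 0.56}]
w coupler_neck [{'xy': [281.7, 275.9], 'score': 0.81}]
w coupler_seat [{'xy': [277.4, 229.2], 'score': 0.61}]
s nipple_tip [{'xy': [418.3, 362.6], 'score': 0.61}, {'xy': [181.3, 139.6], 'score': 0.58}]
s block [{'xy': [178.7, 171.9], 'score': 0.88}]
s coupler []
s coupler_neck [{'xy': [327.6, 145.6], 'score': 0.91}]
s coupler_seat [{'xy': [317.9, 171.7], 'score': 0.6}]
pred tip [[272.001  195.4876]] [[309.4884 206.8514]] block [[272.7739 191.5798]]
```

View pics/c9.png

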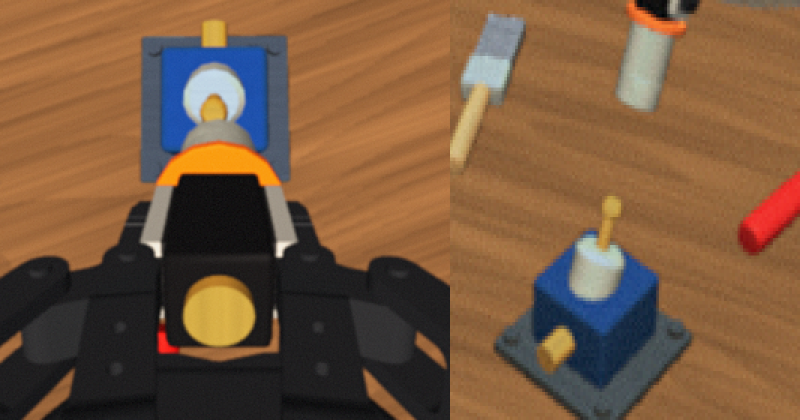

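The wrist crop shows the block square to the image, with the nipple head at about (272,191) and the coupler axis at column 276. In the scene crop the head is at about (310,208), with the coupler tilted parallel above it. I'll refine the tip by fitting the head silhouette in several views.

```bash
cat > tipfit.py <<'E'
from plan import *
from scipy.optimize import minimize
n=nvec(np.radians(-19.2));e1=np.cross(n,[0,0,1.]);e1/=np.linalg.norm(e1);e2=np.cross(n,e1)
th=np.linspace(0,2*np.pi,32)
def ring(N,r,h):return N+h*n+r*(np.cos(th)[:,None]*e1+np.sin(th)[:,None]*e2)
brass=lambda h,s,v:(h>12)&(h<28)&(s>120)&(v>110)
views={}
for k,box in(('w2',(262,186,292,218)),('w3',(478,265,510,310)),('s9',(300,198,320,226))):
    p=pickle.load(open(k+'.pkl','rb'));m=seg(p,brass,box)[2].astype(np.uint8)
    _,lab,st,ce=cv2.connectedComponentsWithStats(m);i=1+st[1:,4].argmax();print(k,st[i],ce[i])
    views[k]=(p,cv2.resize((lab==i).astype(np.uint8),None,fx=4,fy=4,interpolation=0))
def sil(p,M,N):
    I=np.zeros_like(M)
    for X in(np.vstack([ring(N,.0055,0),ring(N,.008,-.003),ring(N,.008,-.007)]),np.vstack([ring(N,.005,-.006),ring(N,.005,-.030)])):
        cv2.fillConvexPoly(I,cv2.convexHull(np.round((proj(p,X)+.5)*4*16).astype(np.int32)),1,shift=4)
    return I
def iou(k,N):
    p,M=views[k];I=sil(p,M,N);return (I&M).sum()/(I|M).sum()
N0=np.array([.560,.0235,.102])
for ks in(['w2','w3','s9'],['w2','w3'],['w2','s9'],['w3','s9']):
    f=lambda N:-sum(iou(k,N) for k in ks)
    r=min((minimize(f,N0+d,method='Nelder-Mead',options=dict(initial_simplex=[N0+d,N0+d+[.004,0,0],N0+d+[0,.004,0],N0+d+[0,0,.004]])) for d in(np.zeros(3),np.array([.002,-.002,.003]),np.array([-.002,-.001,-.003]))),key=lambda r:r.fun)
    print(ks,r.x,[round(iou(k,r.x),3) for k in ks])
E
python3 tipfit.py
```

```text
w2 [268 186  18  27 340] [277.0059 199.9441]
w3 [478 270  32  40 874] [495.9027 293.3753]
s9 [300 198  20  26 431] [310.1346 208.4571]
['w2', 'w3', 's9'] [0.5607 0.0242 0.1069] [np.float64(0.803), np.float64(0.536), np.float64(0.211)]
['w2', 'w3'] [0.5607 0.0242 0.1068] [np.float64(0.804), np.float64(0.534)]
['w2', 's9'] [0.5576 0.0235 0.0963] [np.float64(0.86), np.float64(0.172)]
['w3', 's9'] [0.5651 0.0377 0.123 ] [np.float64(0.592), np.float64(0.23)]
```

```bash
python3 - <<'E'
import pickle,cv2,numpy as np
for k,x,y,bx,by in(('w3',494,293,470,280),('s9',310,208,304,205),('w2',276,203,240,240)):
    h=cv2.cvtColor(np.array(pickle.load(open(k+'.pkl','rb'))['pixels']),cv2.COLOR_RGB2HSV)
    print(k,h[y-1:y+2,x-1:x+2].reshape(-1,3).tolist(),'| bg',h[by-3:by+3:2,bx-2:bx+1].reshape(-1,3).tolist())
E
```

```text
w3 [[19, 191, 191], [20, 190, 196], [20, 186, 193], [20, 191, 192], [20, 189, 193], [20, 185, 190], [20, 193, 194], [20, 185, 196], [21, 188, 187]] | bg [[33, 19, 132], [81, 20, 164], [92, 25, 184], [113, 70, 116], [108, 21, 120], [86, 14, 141], [110, 204, 151], [111, 180, 147], [111, 145, 139]]
s9 [[22, 152, 199], [22, 155, 198], [21, 156, 193], [21, 147, 201], [22, 148, 196], [22, 155, 201], [21, 151, 198], [22, 147, 199], [21, 158, 199]] | bg [[14, 150, 150], [14, 156, 150], [14, 148, 150], [15, 152, 134], [13, 148, 143], [14, 142, 142], [13, 146, 136], [14, 144, 143], [13, 146, 140]]
w2 [[21, 172, 200], [21, 175, 200], [22, 173, 202], [21, 177, 199], [21, 178, 200], [22, 173, 201], [21, 175, 195], [22, 174, 198], [21, 176, 197]] | bg [[13, 164, 148], [14, 157, 153], [13, 157, 153], [13, 159, 138], [14, 165, 141], [13, 162, 140], [14, 162, 135], [13, 162, 132], [14, 165, 133]]
```

```bash
sed -i 's/^brass=.*/brass=lambda h,s,v:(h>16)\&(h<28)\&(s>100)\&(v>110)/' tipfit.py; python3 tipfit.py
```

```text
w2 [268 186  18  27 322] [276.8323 200.0807]
w3 [483 270  23  34 420] [494.0262 289.4571]
s9 [304 205  10  17  84] [308.0952 212.25  ]
['w2', 'w3', 's9'] [0.5596 0.0239 0.103 ] [np.float64(0.783), np.float64(0.762), np.float64(0.834)]
['w2', 'w3'] [0.5595 0.0234 0.1024] [np.float64(0.784), np.float64(0.766)]
['w2', 's9'] [0.5597 0.024  0.1032] [np.float64(0.78), np.float64(0.835)]
['w3', 's9'] [0.5595 0.024  0.1031] [np.float64(0.761), np.float64(0.836)]
```

```bash
python3 - <<'E'
from h import *
np.set_printoptions(precision=4,suppress=True)
p=pickle.load(open('w9.pkl','rb'));tc=np.array(bot.read_camera('wrist')['tool_from_camera']);p['Tw']=tc
m=seg(p,lambda h,s,v:(h>16)&(h<28)&(s>100)&(v>90),(240,290,310,360))[2].astype(np.uint8)
_,lab,st,ce=cv2.connectedComponentsWithStats(m);i=1+st[1:,4].argmax();c=cv2.convexHull(np.argwhere(lab==i)[:,::-1].astype(np.float32));el=cv2.fitEllipse(c);print('knob',st[i],el)
for z in(-.0507,-.0467):print(z,onz(p,el[0],z))
om=seg(p,lambda h,s,v:(h>8)&(h<18)&(s>200)&(v>180),(225,200,330,260))[2];ys,xs=np.nonzero(om);print('orange',len(xs),xs.min(),xs.max(),ys.min())
col=xs[ys==ys.min()].mean()
print('flange far edge minus 22mm', onz(p,(col,ys.min()),.0543-.051)-[.022,0,0],onz(p,(col,ys.min()),.0543-.046)-[.022,0,0])
E
```

```text
knob [ 252  304   49   48 1852] ((275.4585266113281, 327.4421691894531), (48.216548919677734, 49.358238220214844), 96.65328216552734)
-0.0507 [ 0.0006  0.001  -0.0507]
-0.0467 [-0.0025  0.001  -0.0467]
orange 394 234 316 214
flange far edge minus 22mm [0.0001 0.0008 0.0033] [-0.0017  0.0008  0.0083]
```

```bash
python3 - <<'E'
from plan import *
N=np.array([.5596,.0238,.103]);n=nvec(np.radians(-19.2));o=bot.get_obs()
for so in(.03,.004):
    Rt,pt=target(N,n,so);print(so,rel(o,Rt,pt))
print(o['eef_pos'],o['contact_force'],n)
E
```

```text
0.03 (array([-0.0006,  0.0013, -0.0002]), array([ 0.1276, -0.327 , 28.5036]))
0.004 (array([-0.0006,  0.0013, -0.0002]), array([ 0.1609, -0.3103, 54.5036]))
[0.5179 0.0379 0.2069] [ 0.4686 -0.2416 -1.8136] [-0.3678  0.1281  0.9211]
```

jog_arm([
  [0,0.001,0,0,-0.3,15,15],
  [0,0.001,0,0,-0.3,32,15],
  [0,0.001,0,0,-0.3,45,15],
  [0,0.001,0,0,-0.3,50,15],
  [0,0.001,0,0,-0.3,50,15],
  [0,0.001,0,0,-0.3,50,15],
])

```text
t: 15.52
eef_pos: [0.5366, 0.032, 0.1611]
tool_rot: [0.033, 0.966, -0.163, 0.196]
contact_force: [0.0, -0.4, -1.8]
gripper_width: 0.295
grasp_force: 69.8
```

```bash
cat > st.py <<'E'
from plan import *
N=np.array([.5596,.0238,.103]);n=nvec(np.radians(-19.2));o=bot.get_obs()
Rm=rot(o['tool_rot']).as_matrix()
Rt,pt=target(N,n,-.012);r=rel(o,Rt,pt);print('to seat contact: rot',r[0],'mm',r[1],'F tool',Rm.T@o['contact_force'],'M',Rm.T@o['torque'],'w',o['gripper_width']*85.4)
E
python3 - <<'E'
exec(open('st.py').read())
S=shot('scene','s10.png');save(S,'s10.pkl')
p=shot('wrist','w10.png')
# predicted barrel mouth centre & nipple head; look for brass/steel in scene
M=o['eef_pos']+Rm@[0,0,.0543]
print('mouth',proj(S,M),'tip',proj(S,N),'head base',proj(S,N-n*.007))
h=cv2.cvtColor(np.array(S['pixels']),cv2.COLOR_RGB2HSV)
for y in range(185,228,2):
    r=h[y,298:326];st=np.nonzero((r[:,1]<70)&(r[:,2]>90))[0]+298;br=np.nonzero((r[:,0]>16)&(r[:,0]<28)&(r[:,1]>100)&(r[:,2]>110))[0]+298
    print(y,'steel',(st.min(),st.max()) if len(st) else None,'brass',(br.min(),br.max()) if len(br) else None)
E
```

```text
to seat contact: rot [-0.001  -0.0002 -0.0002] mm [-0.1095  0.2116 20.7848] F tool [-0.5722  0.3665  1.7592] M [ 0.0032 -0.5626  0.0201] w 25.195055385364924
mouth [[311.0922 202.3905]] tip [[309.7254 206.3736]] head base [[308.6934 209.5715]]
185 steel (np.int64(309), np.int64(323)) brass None
187 steel (np.int64(308), np.int64(324)) brass None
189 steel (np.int64(308), np.int64(323)) brass None
191 steel (np.int64(307), np.int64(322)) brass None
193 steel (np.int64(306), np.int64(322)) brass None
195 steel (np.int64(306), np.int64(321)) brass None
197 steel (np.int64(305), np.int64(320)) brass None
199 steel (np.int64(305), np.int64(320)) brass None
201 steel (np.int64(305), np.int64(319)) brass None
203 steel (np.int64(308), np.int64(318)) brass None
205 steel None brass None
207 steel None brass (np.int64(306), np.int64(312))
209 steel None brass (np.int64(305), np.int64(312))
211 steel None brass (np.int64(306), np.int64(312))
213 steel None brass (np.int64(306), np.int64(310))
215 steel (np.int64(301), np.int64(302)) brass (np.int64(305), np.int64(309))
217 steel (np.int64(298), np.int64(298)) brass (np.int64(305), np.int64(308))
219 steel (np.int64(298), np.int64(310)) brass (np.int64(304), np.int64(307))
221 steel (np.int64(298), np.int64(313)) brass (np.int64(306), np.int64(306))
223 steel (np.int64(298), np.int64(317)) brass None
225 steel (np.int64(298), np.int64(320)) brass None
227 steel (np.int64(298), np.int64(324)) brass None
```

jog_arm([
  [0,0,0,0,0.4,5,15],
  [0,0,0,0,0.4,10,15],
  [0,0,0,0,0.4,14,15],
  [0,0,0,0,0.4,14,15],
  [0,0,0,0,0.4,14,15],
])

```text
t: 16.25
eef_pos: [0.5414, 0.0297, 0.1478]
tool_rot: [0.033, 0.966, -0.164, 0.196]
contact_force: [0.1, -0.1, -0.4]
gripper_width: 0.296
grasp_force: 69.8
```

```bash
python3 st.py
```

```text
to seat contact: rot [-0.0006  0.0004 -0.0002] mm [ 0.164  -0.4279  6.4602] F tool [-0.0032  0.0783  0.4663] M [ 0.0125 -0.562  -0.0304] w 25.31094643942781
```

jog_arm([
  [0,0,0,0,0,2,15],
  [0,0,0,0,0,4,15],
  [0,0,0,0,0,4,15],
])

```text
t: 16.62
eef_pos: [0.5428, 0.0291, 0.144]
tool_rot: [0.033, 0.966, -0.164, 0.196]
contact_force: [-0.6, -0.0, -1.5]
gripper_width: 0.295
grasp_force: 69.8
```

```bash
python3 st.py
```

```text
to seat contact: rot [-0.0004  0.0005 -0.0003] mm [ 0.2211 -0.5105  2.3416] F tool [-1.1513  0.2238  1.1717] M [-0.021  -0.5847  0.0113] w 25.212697879241706
```

jog_arm([
  [0,0,0,0,0,1.5,15],
  [0,0,0,0,0,3,15],
  [0,0,0,0,0,3,15],
])

```text
t: 17.0
eef_pos: [0.544, 0.0288, 0.1414]
tool_rot: [0.033, 0.966, -0.164, 0.196]
contact_force: [0.0, 0.7, -1.5]
gripper_width: 0.298
grasp_force: 70.0
```

```bash
python3 st.py
```

```text
to seat contact: rot [-0.0005  0.0004 -0.0003] mm [ 0.1679 -0.4603 -0.5768] F tool [-0.7766 -0.661   1.2546] M [-0.0327 -0.6095 -0.0095] w 25.45757432820154
```

jog_arm([
  [0,0,0,0,0,1,15],
  [0,0,0,0,0,2,15],
  [0,0,0,0,0,2,15],
])

```text
t: 17.38
eef_pos: [0.5447, 0.0286, 0.1399]
tool_rot: [0.033, 0.966, -0.164, 0.196]
contact_force: [-4.3, 0.1, 5.7]
gripper_width: 0.295
grasp_force: 70.7
```

```bash
python3 st.py
```

```text
to seat contact: rot [-0.0006 -0.0001 -0.0003] mm [ 0.0298 -0.3991 -2.2627] F tool [-1.5117  1.3392 -6.8289] M [-0.269  -0.8175  0.0526] w 25.220625047444962
```

jog_arm([
  [0,0,0,0,0,1,15],
  [0,0,0,0,0,2,15],
  [0,0,0,0,0,2,15],
])

```text
t: 17.75
eef_pos: [0.5454, 0.0283, 0.1382]
tool_rot: [0.033, 0.966, -0.164, 0.196]
contact_force: [-5.3, 0.4, 7.7]
gripper_width: 0.294
grasp_force: 71.0
```

```bash
python3 st.py
```

```text
to seat contact: rot [-0.0006 -0.0002 -0.0003] mm [-0.0083 -0.3921 -4.1094] F tool [-1.7472  1.418  -9.1242] M [-0.3613 -0.9242 -0.0328] w 25.145124134547526
```

jog_arm([
  [0,0,0,0,0,1.5,15],
  [0,0,0,0,0,3,15],
  [0,0,0,0,0,4.5,15],
  [0,0,0,0,0,4.5,15],
])

```text
t: 18.25
eef_pos: [0.5472, 0.0277, 0.1336]
tool_rot: [0.033, 0.966, -0.164, 0.196]
contact_force: [-3.2, 0.3, 3.7]
gripper_width: 0.294
grasp_force: 70.6
```

```bash
python3 st.py
```

```text
to seat contact: rot [-0.0006  0.0002 -0.0003] mm [ 0.0822 -0.3886 -9.0506] F tool [-1.4591  0.7393 -4.6858] M [-0.1999 -0.7121 -0.0073] w 25.085137234820436
```

jog_arm([
  [0,0,0,0,0,1,15],
  [0,0,0,0,0,1.5,15],
  [0,0,0,0,0,1.5,15],
  [0,0,0,0,0,1.5,15],
])

```text
t: 18.75
eef_pos: [0.5477, 0.0276, 0.1325]
tool_rot: [0.033, 0.966, -0.164, 0.196]
contact_force: [-5.5, 0.3, 7.0]
gripper_width: 0.297
grasp_force: 70.9
```

```bash
python3 st.py
```

```text
to seat contact: rot [-0.0006 -0.     -0.0003] mm [  0.045   -0.3854 -10.2731] F tool [-2.2006  1.4967 -8.5129] M [-0.306  -0.8859  0.0088] w 25.390029416662742
```

```bash
python3 - <<'E'
from h import *
np.set_printoptions(precision=4,suppress=True)
w=shot('wrist','w11.png');w['Tw']=np.array(w['tool_from_camera'])
m=seg(w,lambda h,s,v:(h>16)&(h<28)&(s>100)&(v>90),(240,290,310,360))[2].astype(np.uint8)
_,lab,st,ce=cv2.connectedComponentsWithStats(m);i=1+st[1:,4].argmax();el=cv2.fitEllipse(cv2.convexHull(np.argwhere(lab==i)[:,::-1].astype(np.float32)));print('knob',st[i],el)
om=seg(w,lambda h,s,v:(h>8)&(h<18)&(s>200)&(v>180),(225,200,330,260))[2];ys,xs=np.nonzero(om);print('orange',len(xs),xs.min(),xs.max(),ys.min())
T=shot('top');a=seg(T,red,(125,180,202,222));b=seg(T,gr,(125,180,202,222));print('top red',onz(T,a[0],.05),'green',onz(T,b[0],.016))
o=bot.get_obs();print(o['t'],o['contact_force'],o['eef_pos'])
E
```

```text
knob [ 252  304   49   48 1846] ((275.2525939941406, 327.55938720703125), (47.999446868896484, 49.46946716308594), 109.30944061279297)
orange 373 236 315 215
top red [0.5708 0.3004 0.05  ] green [0.5646 0.302  0.016 ]
18.85 [-5.1332 -0.0217  6.6789] [0.5476 0.0275 0.1325]
```

The coupler hasn't shifted in the grip, the nipple has snapped through and is being pressed at about 10 N, and the selector is on its mark. Handing in.

```bash
python3 -c "
from station import bot
print(bot.hand_in())"
```

```text
the job is handed in; nothing more can be done
None
```

The job is handed in at about 19 s: the selector grip measured within about 1 mm of the green mark, and the coupler is still gripped and pressed squarely (about 10 N) on the blue block's snapped-in nipple; the arm did not contact the bystanders as far as I could tell, and the hand-in returned no verdict.

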